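# Set out mortar specimens for testing

## Robot

A 6-joint arm with a two-finger parallel gripper is mounted at the origin on the work surface. World frame = base frame: x ahead of the robot, y to its left, z up, the work surface at z = 0. Lengths are in m, angles in rad, forces in N, time in s.
With the tool pointing down it reaches from about 0.35 to 0.85 m from the base axis. Payload 8.1 kg.
Tool frame: the origin (TCP) lies at the very end of the fingers, on their centre line; the grasp point (between the pads) lies 19 mm behind it; z points along the fingers, y is the line along which they close (so a half turn about z gives the same grasp; the last joint's range is limited). The gripper opens to 93 mm and grips with 3 to 60 N. Pads are 15 mm wide; open, the fingers measure 128 mm over their backs; the gripper's body (75 mm by 188 mm) begins 65 mm behind the grasp point.
Start: joints at [1.101, 0.13, 1.488, -0, 1.523, -0.085], TCP at [0.225, 0.556, 0.219] pointing down, gripper open.
Joint ranges: [-2.96, 2.96], [-0.89, 2.26], [0.02, 2.5], [-1.34, 4.48], [0, 2.73], [-2.66, 2.66]. Speed limits (rad/s): [2.39, 2.39, 2.79, 3.14, 3.14, 3.14].

## Interface

Orientations are given as a rotation vector (axis times angle).
In Python, from plant import robot gives the robot as it stands. The module is installed in compiled form; this text tells all that it offers.
- The arm moves only by the tool play_rows, never from a script. Its argument "increments" is text: rows parted by semicolons, each of 5 numbers parted by spaces: the shift along the tool's x, y, z in mm, then the turn about the tool's z in degrees, then the closure, from -1 (fully open) to 1 (shut). In form: dx dy dz yaw claw; .... A call has 1 to 20 rows; each row is the pose to reach, as a shift and turn from the pose commanded when the call began, along the tool's axes at that moment; what a row does not reach only later rows make up. A row lasts 1/10 s, in which the tool goes at most 50 mm and 8.59 degrees, less where a joint would pass 70% of its speed; a pose out of reach is approached as far as the arm can. A call with a gripper value outside its range is refused whole. The fingers move at their own pace and stop on an object; "force" is the grip in N (left out, the last holds). Time passes only in rows, so rows that repeat a pose let the fingers close. It gives the time, the measured TCP pose, the force, the opening and the grip force at its end, in the units of the state.
- robot.read_state(): the state, without advancing time (a new reading comes with each control period).
- robot.read_camera(name): name is "scene" or "top" or "wrist"; returns the picture (384x512x3 uint8, blue, green, red); there is no depth.
- robot.calibration(name): a dict with "vertical_fov" (degrees; the focal length in pixels is half the picture's height over the tangent of half this angle, whatever the lens; pixels are square), "cx", "cy" (the principal point, pixels), "rvec" (rotation vector, rad) and "tvec" (3), from world to camera coordinates, as OpenCV has them. Camera axes: x right, y down, z forward; pixel columns grow to the right and rows downward; lengths in m; the calibration is good to about 2 mm. The wrist camera is an equidistant fisheye: a pixel r from the principal point sees the ray r / f radians off the axis. A picture is of the moment at which its call begins: read the wrist's pose just before it. calibration takes no time and is no camera call; for the wrist camera it gives the pose at the moment of the call.
- robot.close_job(): hands the job in; it is judged then, once.
Trained networks look in the newest picture that a camera, given by its name, has taken for a name from the list of things; names that differ only in an ending like _2 or _b are one class to them, and where a whole thing is asked for, a point or a joint stands for the part that bears it (a point fixed in the world has none). Each returns a list of dicts, best first, with "conf" (0 to 1); they miss things now and then, are a little off and sometimes report something else, mostly with a low value. They report only what shows in the picture. A call takes as long as a camera call. They do not tell look-alikes from the thing itself.
- robot.recognise(camera, query): "centre" ([x, y, z] in m, in world coordinates, good to about 4 mm: the middle of the surface that is visible of it).
- robot.regions_of(camera, query): "pixels" (384x512 bool, what is visible of it).
- robot.landmark_of(camera, query): "centre" ([x, y, z] in m, in world coordinates, good to about 4 mm: a listed point, or the origin of a listed thing).
The state is a dict: "t": time; "q": joint angles; "dq": joint speeds; "joint_torque": joint torques, N m; "tool_pos": TCP position; "orientation": TCP orientation; "force": force on the tool from outside, world axes, zero at the start; "wrist_torque": the same for the moment, N m; "opening": finger opening in m; "gripper_force": force on a finger pad.
Only numpy, scipy, OpenCV 4.12 (cv2) and the standard library are available. Lean on these libraries where they do the work, as an engineer would, in place of code of your own. Each camera call takes 0.05 s, during which the arm holds its last target. There are 200 camera calls.

## Task

The three short mortar specimens stand on each other's steel plates: put each, the same way up as now, in the middle of the plate of its own shape - cube on the square plate, cylinder on the round one, short block on the oblong one - with cube and block lined up with their plates' edges. First lay the long beam that is lying on the cork mat squarely across both rollers of the bending rig, centred, and leave it there; then use the freed mat as the parking spot for one specimen while you change the other places over. Set everything down gently instead of dropping it, and do not knock or shift the glass flask.

Things in the scene. Friction and masses are not known exactly. Their poses are not given: they have to be found in the camera images.
- cube: grey mortar cube, 50 x 50 x 50 mm, about 0.28 kg, flat on a steel plate at the start. Origin: centre of its underside; z up. x and y are normal to its side faces.
- cylinder: grey mortar cylinder standing upright, 50 mm diameter, 80 mm high, about 0.35 kg, on a steel plate at the start. Origin: centre of its underside; z up. z is its axis.
- block: grey short mortar block, 80 mm long (x), 40 mm wide (y), 40 mm high, about 0.28 kg, flat on a steel plate at the start. Origin: centre of its underside; z up. 
- beam: grey long mortar beam, 160 mm long (x), 40 mm wide (y), 40 mm high, about 0.55 kg, flat and roughly lengthwise on the cork mat at the start. Origin: centre of its underside; z up. 
- plate_square: fixed square dark steel plate, 90 x 90 mm, 10 mm thick, no rim. Origin: centre of its underside, on the bench; z up, top at z = 10 mm; x and y are normal to its edges.
- plate_round: fixed round dark steel plate, 92 mm diameter, 10 mm thick, no rim. Origin: centre of its underside, on the bench; z up, top at z = 10 mm.
- plate_oblong: fixed oblong dark steel plate, 125 mm (x) by 75 mm (y), 10 mm thick, no rim. Origin: centre of its underside, on the bench; z up, top at z = 10 mm.
- mat: fixed cork mat, 190 mm (x) by 90 mm (y), 4 mm thick. Origin: centre of its underside, on the bench; z up, top at z = 4 mm.
- rig: fixed bending rig: blue base 160 mm (x) by 70 mm (y) and 14 mm high, carrying two steel rollers of 16 mm diameter and 66 mm length that lie along y at x = -50 and x = +50 mm; the tops of the rollers are 50 mm above the bench and open above. The beam goes across both, along x, its underside at z = 50 mm. Origin: centre of its underside, on the bench, midway between the rollers; z up.
- flask: conical glass flask, loose, 72 mm diameter at the foot, narrowing to a 34 mm rim, 120 mm high, 0.2 kg, standing among the work; leave it alone. Origin: centre of its underside; z up. 
Things that resemble listed ones, but are neither listed nor needed, are in the scene too. What is shaped like the cube but blue or red is not meant.

How it is judged:
On the way, in this order (a step that is already met when the one before it is completed fails the run):
1. the beam lies released across both rollers of the rig (horizontal distance between beam and rig below 0.015 m and z of beam in the frame of rig between 0.044 and 0.056 m and angle between the x axis of beam and the x axis of rig, either way round below 0.2 rad and angle between beam's own z axis and vertical below 0.1 rad and linear speed of beam below 0.02 m/s and contact force between the fingers and beam below 0.5 N), for 0.2 s.
2. one of the three short specimens is parked, same way up as at the start and released, on the cork mat (((x of cube in the frame of mat between -0.095 and 0.095 m and y of cube in the frame of mat between -0.045 and 0.045 m and z of cube in the frame of mat between -0.002 and 0.01 m and angle between cube's own z axis and vertical below 0.1 rad and linear speed of cube below 0.02 m/s and contact force between the fingers and cube below 0.5 N) or (x of cylinder in the frame of mat between -0.095 and 0.095 m and y of cylinder in the frame of mat between -0.045 and 0.045 m and z of cylinder in the frame of mat between -0.002 and 0.01 m and angle between cylinder's own z axis and vertical below 0.1 rad and linear speed of cylinder below 0.02 m/s and contact force between the fingers and cylinder below 0.5 N) or (x of block in the frame of mat between -0.095 and 0.095 m and y of block in the frame of mat between -0.045 and 0.045 m and z of block in the frame of mat between -0.002 and 0.01 m and angle between block's own z axis and vertical below 0.1 rad and linear speed of block below 0.02 m/s and contact force between the fingers and block below 0.5 N))), for 0.2 s.
At the end, for the whole second after the job is handed in: Cube on the square, cylinder on the round, block on the oblong plate: same way up as at the start, within 15 mm of the middle, cube and block within 15 degrees of the plate's edges; the beam on both rollers, within 15 mm of the rig's middle and 11 degrees of its length; all released and at rest (all of step 1 and horizontal distance between cube and plate_square below 0.015 m and z of cube in the frame of plate_square between 0.005 and 0.015 m and angle between each of cube, cylinder, block's own z axis and vertical below 0.1 rad and linear speed of each of cube, cylinder, block below 0.02 m/s and contact force between the fingers and cube below 0.5 N and (angle between the x axis of cube and the x axis of plate_square, either way round below 0.26 rad or angle between the x axis of cube and the y axis of plate_square, either way round below 0.26 rad) and horizontal distance between cylinder and plate_round below 0.015 m and z of cylinder in the frame of plate_round between 0.005 and 0.015 m and contact force between the fingers and cylinder below 0.5 N and horizontal distance between block and plate_oblong below 0.015 m and z of block in the frame of plate_oblong between 0.005 and 0.015 m and contact force between the fingers and block below 0.5 N and angle between the x axis of block and the x axis of plate_oblong, either way round below 0.26 rad); the robot touches nothing.
It fails at once if the flask is shifted by more than 20 mm or tipped (distance of flask from where it was at the start of the episode above 0.02 m or angle between flask's own z axis and vertical above 0.3 rad).
It fails at once if a specimen is dropped: it moves freely, out of the fingers, faster than 0.5 m/s (a fall of some 13 mm) ((linear speed of cube above 0.5 m/s and contact force between the fingers and cube below 0.5 N) or (linear speed of cylinder above 0.5 m/s and contact force between the fingers and cylinder below 0.5 N) or (linear speed of block above 0.5 m/s and contact force between the fingers and block below 0.5 N) or (linear speed of beam above 0.5 m/s and contact force between the fingers and beam below 0.5 N)).
It also fails if it takes over 128 s, if anything falls off the work surface, if the arm or the gripper's body presses on something with over 40 N, if the wrist force passes 120 N, or if a joint passes its speed limit or range.

## Working session

There is one attempt and no reset: what is moved stays moved. The work goes in short steps, Python scripts to look and compute and a tool call to move; the robot and the scene stay as the last step left them, time stands still between calls to the robot, and variables do not carry over. Pictures are saved under pics/ and viewed, at most 14 in all, crops included, and the job is handed in when it is done.

Besides the shell and the picture viewer there is one more tool, called after ">>>" as name(argument=value, ...), one argument or row to a line, values as JSON. play_rows: Moves the arm, as the interface text tells. Its arguments: {"type":"object","properties":{"increments":{"type":"string"},"force":{"type":"number"}},"required":["increments"]}

```bash
mkdir -p pics
cat > h.py <<'E'
import numpy as np, cv2
from scipy.spatial.transform import Rotation as R
from plant import robot
def snap(c,n):
    im=robot.read_camera(c); cv2.imwrite(f'pics/{n}.png',im); return im
def ray(c,px,cal=None):
    k=cal or robot.calibration(c); f=192/np.tan(np.radians(k['vertical_fov'])/2)
    M=R.from_rotvec(np.ravel(k['rvec'])).as_matrix(); t=np.ravel(k['tvec'])
    d=np.array([px[0]-k['cx'],px[1]-k['cy']])
    if c=='wrist':
        r=np.hypot(*d); a=r/f; v=np.r_[d/max(r,1e-9)*np.sin(a),np.cos(a)]
    else: v=np.r_[d/f,1]
    return -M.T@t, M.T@v
def at_z(c,px,z,cal=None):
    o,v=ray(c,px,cal); return o+v*(z-o[2])/v[2]
def meet(r1,r2):
    (a,u),(b,v)=r1,r2
    s=np.linalg.lstsq(np.c_[u,-v],b-a,rcond=None)[0]
    p,q=a+u*s[0],b+v*s[1]; return (p+q)/2,np.linalg.norm(p-q)
E
cat > s1.py <<'E'
from h import *
for c in('scene','top'):
    snap(c,c+'1'); k=robot.calibration(c); print(c,k['vertical_fov'],-R.from_rotvec(np.ravel(k['rvec'])).as_matrix().T@np.ravel(k['tvec']))
    for n in 'cube cylinder block beam plate_square plate_round plate_oblong mat rig flask'.split():
        print(n,[(np.round(d['centre'],3).tolist(),round(d['conf'],2)) for d in robot.landmark_of(c,n)[:3]])
print(robot.read_state())
E
python3 s1.py
```

```text
scene 54.948787202418075 [0.9695168  0.58384686 0.53342479]
cube [([0.779, -0.17, -0.003], 0.88), ([0.651, -0.267, 0.0], 0.86), ([0.631, -0.134, 0.013], 0.6)]
cylinder [([0.46, -0.031, 0.009], 0.62)]
block [([0.621, 0.078, 0.007], 0.9)]
beam [([0.452, 0.3, 0.006], 0.92), ([0.637, -0.131, 0.003], 0.59)]
plate_square [([0.63, 0.078, -0.002], 0.89), ([0.456, -0.033, 0.01], 0.68)]
plate_round []
plate_oblong [([0.464, -0.033, 0.001], 0.61)]
mat [([0.449, 0.295, -0.003], 0.89), ([0.413, 0.152, 0.0], 0.43), ([0.628, -0.133, 0.009], 0.3)]
rig [([0.48, -0.32, -0.004], 0.67)]
flask [([0.416, 0.15, -0.004], 0.97)]
top 50.51867601424373 [0.4406557  0.01879228 0.88837341]
cube [([0.655, -0.269, -0.003], 0.87), ([0.505, -0.158, -0.004], 0.78), ([0.774, -0.165, -0.0], 0.75)]
cylinder [([0.459, -0.033, 0.008], 0.64)]
block [([0.62, 0.07, 0.011], 0.72)]
beam [([0.456, 0.303, 0.004], 0.64)]
plate_square [([0.628, 0.083, 0.002], 0.73)]
plate_round [([0.636, -0.136, -0.002], 0.8)]
plate_oblong [([0.464, -0.031, 0.003], 0.72)]
mat [([0.443, 0.296, 0.001], 0.64)]
rig [([0.482, -0.322, -0.005], 0.73)]
flask [([0.419, 0.152, 0.0], 0.84)]
{'t': 1.1, 'q': array([ 1.10061760e+00,  1.30403249e-01,  1.48821056e+00,  2.02021297e-05,
        1.52301686e+00, -8.53989356e-02]), 'dq': array([-3.98601418e-04, -8.12031457e-04,  7.35494685e-04,  8.30764190e-04,
        5.51052533e-05, -1.64655721e-03]), 'joint_torque': array([ 1.21163041e-03, -5.59750628e+01, -4.92080927e+01,  7.68901524e-02,
        2.22764758e-02, -1.55836917e-07]), 'tool_pos': array([0.22518164, 0.55613426, 0.21862747]), 'orientation': array([-6.00684759e-01, -3.08360095e+00,  4.87264743e-05]), 'force': array([0.95694419, 0.45930104, 0.58058301]), 'wrist_torque': array([-0.02157522,  0.03260696, -0.00754081]), 'gripper_force': 0.0, 'opening': 0.09309245927325126}
```

View pics/scene1.png

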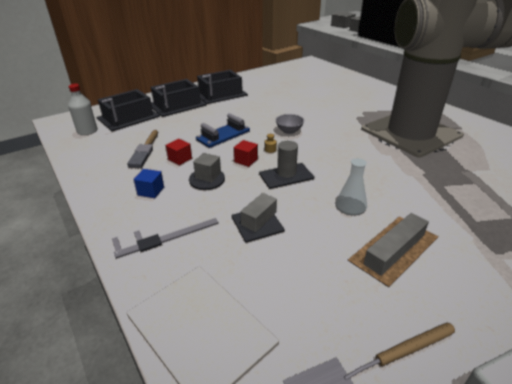

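View pics/top1.png

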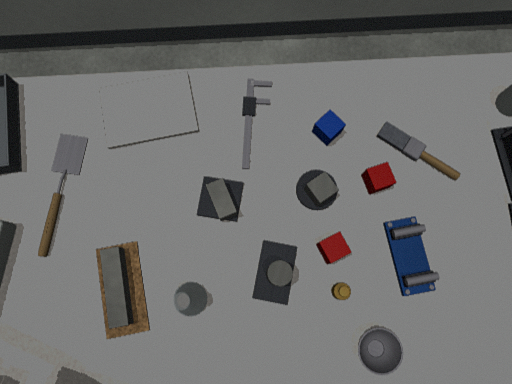

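The scene view shows the grey cube on the round plate at (207,170), with red cubes at (179,152) and (246,153) and a blue one at (149,183). The grey one fits the description, and it is at (320,187) in top. The cylinder is on the oblong plate, the block is on the square plate, the beam is on the mat at top (116,287), and the rig is at (410,256).

```bash
cat > s2.py <<'E'
from h import *
im=cv2.imread('pics/top1.png'); k=robot.calibration('top')
c=cv2.convertScaleAbs(im[160:345,90:450],alpha=1.6,beta=10)
cv2.imwrite('pics/topcrop.png',cv2.resize(c,None,fx=2.2,fy=2.2,interpolation=cv2.INTER_CUBIC))
H=dict(cube=.06,block=.05,beam=.044,cylinder=.09,plate_square=.01,plate_round=.01,plate_oblong=.01,mat=.004,rig=.014,flask=.12)
robot.read_camera('top')
for n,z in H.items():
    for r in robot.regions_of('top',n)[:3]:
        m=r['pixels'].astype(np.uint8); p=cv2.findNonZero(cv2.morphologyEx(m,cv2.MORPH_OPEN,np.ones((3,3))))
        if p is None: continue
        w=np.array([at_z('top',q,z,k)[:2] for q in cv2.convexHull(p)[:,0]],np.float32)
        (x,y),s,a=cv2.minAreaRect(w*1000)
        print(n,round(r['conf'],2),len(p),np.round(p.mean((0,1))),'ctr',np.round([x,y]),'size',np.round(s),'ang',round(a,1))
E
python3 s2.py
```

```text
cube 0.89 674 [321. 188.] ctr [ 628. -132.] size [52. 60.] ang 30.9
cube 0.83 708 [328. 127.] ctr [ 764. -159.] size [56. 66.] ang 41.9
cube 0.79 668 [333. 247.] ctr [ 504. -146.] size [50. 57.] ang 24.6
block 0.97 751 [221. 199.] ctr [619.  77.] size [87. 41.] ang 20.2
beam 0.72 1883 [116. 286.] ctr [453. 298.] size [158.  50.] ang 7.8
plate_square 0.76 869 [219. 197.] ctr [630.  82.] size [91. 90.] ang 77.9
plate_round 0.92 634 [310. 191.] ctr [ 635. -124.] size [93. 75.] ang 19.2
plate_oblong 0.77 1489 [273. 272.] ctr [464. -28.] size [ 75. 124.] ang 76.0
mat 0.97 1806 [129. 293.] ctr [446. 299.] size [190.  90.] ang 8.3
rig 0.92 2748 [410. 255.] ctr [ 484. -321.] size [161.  89.] ang 7.2
flask 0.84 950 [190. 298.] ctr [421. 136.] size [63. 59.] ang 87.0
```

View pics/topcrop.png

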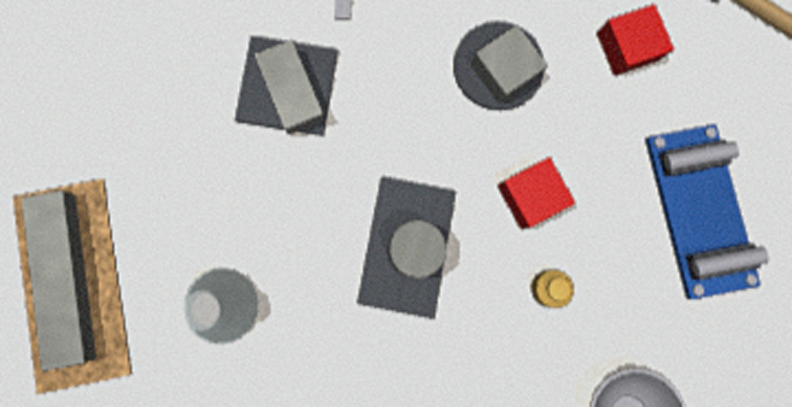

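```bash
cat > s3.py <<'E'
from h import *
im=cv2.imread('pics/scene1.png')
c=cv2.convertScaleAbs(im[105:285,140:450],alpha=1.3)
cv2.imwrite('pics/scenecrop.png',cv2.resize(c,None,fx=2.5,fy=2.5,interpolation=cv2.INTER_CUBIC))
P=dict(beam=(.044,[(22,198),(64,189),(84,360),(43,370)]),block=(.05,[(256,54),(292,40),(323,117),(288,132)]),
cube=(.06,[(478,56),(518,26),(546,62),(506,93)]),rig=(.014,[(646,139),(714,125),(760,287),(690,298)]),
square=(.01,[(251,37),(339,50),(325,135),(236,122)]),oblong=(.01,[(382,177),(455,189),(434,318),(358,303)]),
round=(.01,[(500,65)]),cyl=(.09,[(418,249)]),mat=(.004,[(13,196),(104,180),(131,374),(38,392)]),roller1=(.05,[(666,156),(737,147)]),roller2=(.05,[(692,264),(766,253)]))
for n,(z,p) in P.items():
    w=np.array([at_z('top',np.array(q)/2.2+[90,160],z)[:2]*1000 for q in p],np.float32)
    if len(w)>3:
        print(n,w.mean(0).round(),cv2.minAreaRect(w))
    else: print(n,w.round().tolist())
E
python3 s3.py
```

```text
beam [451. 301.] ((450.6331787109375, 300.7386474609375), (158.45765686035156, 39.866943359375), 8.278972625732422)
block [619.  76.] ((618.9962158203125, 75.71601867675781), (82.49573516845703, 37.20906066894531), 19.83323860168457)
cube [ 631. -137.] ((630.7377319335938, -136.79391479492188), (43.94582748413086, 50.3879280090332), 34.00424575805664)
rig [ 481. -316.] ((480.54034423828125, -315.26837158203125), (158.89105224609375, 69.34114837646484), 8.141817092895508)
square [627.  81.] ((627.1701049804688, 80.70175170898438), (90.36634063720703, 88.24884796142578), 78.265625)
oblong [463. -29.] ((463.54742431640625, -28.9920654296875), (73.49224853515625, 124.26956939697266), 76.12398529052734)
round [[637.0, -134.0]]
cyl [[458.0, -34.0]]
mat [445. 297.] ((445.001220703125, 297.5104675292969), (188.71095275878906, 90.20278930664062), 8.145753860473633)
roller1 [[532.0, -275.0], [537.0, -342.0]]
roller2 [[432.0, -286.0], [438.0, -355.0]]
```

View pics/scenecrop.png

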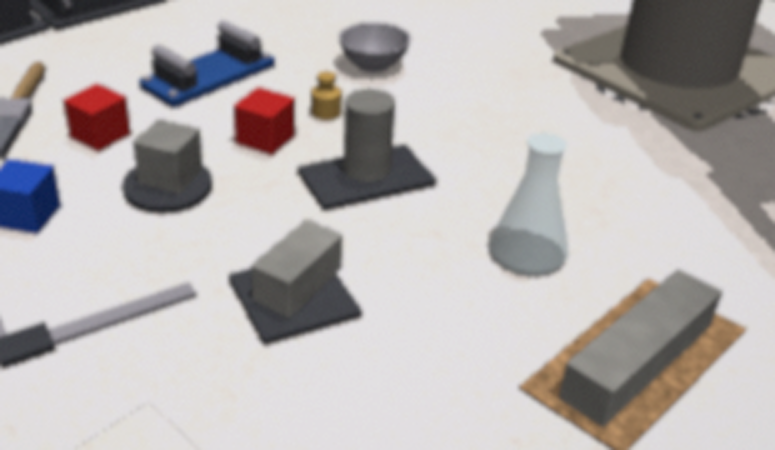

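The scene crop confirms the grey cube at crop (168,155), the only cube that stands on the round plate; the reds at (97,117) and (265,120) and the blue at (28,195) stand on the bench. The cylinder is at (370,135), the block at (297,265) and the beam at (640,345).

```bash
cat >> h.py <<'E'
def go(x,y,z,close,s=None):
    "mm, deg of closing axis in world -> increments in tool axes; closing axis chosen modulo 180"
    s=s or robot.read_state(); M=R.from_rotvec(s['orientation']).as_matrix()
    d=M.T@(np.array([x,y,z])-np.array(s['tool_pos'])*1000)
    cur=np.degrees(np.arctan2(M[1,1],M[0,1])); t=-((close-cur+90)%180-90)
    q6=np.degrees(s['q'][5])+np.degrees(np.arctan2(y,x)-s['q'][0])+t
    q6=np.degrees(np.arctan2(y,x))-(cur-t); q6=(q6+180)%360-180
    print('inc',d.round(1),'yaw',round(t,1),'q6 then',round(q6),'| at',(np.array(s['tool_pos'])*1000).round(1),'close',round(cur,1),'open',round(s['opening']*1e3,1),'gf',round(float(s['gripper_force']),1),'t',round(s['t'],1))
E
cat > s4.py <<'E'
from h import *
T=dict(beam=[(22,198),(64,189),(84,360),(43,370)],block=[(256,54),(292,40),(323,117),(288,132)],cube=[(478,56),(518,26),(546,62),(506,93)],cyl=[(418,249)],square=[(251,37),(339,50),(325,135),(236,122)],oblong=[(382,177),(455,189),(434,318),(358,303)])
S=dict(beam=(643,329),block=(299,248),cube=(169,138),cyl=(370,102),square=(296,303),oblong=(367,177))
for n in T:
    a=np.mean(T[n],0)/2.2+[90,160]; b=np.array(S[n])/2.5+[140,105]
    p,e=meet(ray('top',a),ray('scene',b)); print(n,(p*1000).round(),round(e*1000,1))
go(451,301,130,98.3)
E
python3 s4.py
```

```text
beam [450. 302.  37.] 3.5
block [619.  76.  47.] 0.3
cube [ 631. -137.   55.] 2.7
cyl [458. -34.  86.] 0.0
square [629.  83.  -5.] 2.7
oblong [462. -29.   2.] 1.0
inc [-305.1 -151.7   88.6] yaw -30.3 q6 then -65 | at [225.2 556.1 218.6] close 68.0 open 93.3 gf 0.0 t 1.6
```

>>> play_rows(
  increments="-30 -15 7 -3 -1;-75 -37 17 -8 -1;-120 -60 27 -15 -1;-165 -82 37 -22 -1;-210 -104 47 -28 -1;-250 -124 55 -30 -1;-280 -139 61 -30 -1;-298 -148 66 -30 -1;-305 -152 68 -30 -1;-305 -152 68 -30 -1;-305 -152 68 -30 -1",
  force=40,
)

```text
t: 2.75
tool_pos: [0.4504, 0.3015, 0.1509]
orientation: [0.218, -3.134, -0.001]
force: [-0.7, -0.0, -0.1]
opening: 0.093
gripper_force: 0.0
```

```bash
cat > s5.py <<'E'
from h import *
import sys
go(451,301,9,98.3)
k=robot.calibration('wrist'); snap('wrist',sys.argv[1]); print(k)
E
python3 s5.py w1
```

```text
inc [ -0.5  -0.7 141.9] yaw -0.3 q6 then -65 | at [450.4 301.5 150.9] close 98.0 open 93.0 gf 0.0 t 2.8
{'vertical_fov': 65.70646984690485, 'cx': 251.11271915538956, 'cy': 195.65183474691284, 'rvec': array([-1.94813645, -2.23894903, -0.27522438]), 'tvec': array([-0.23571662, -0.48563303,  0.20592078])}
```

View pics/w1.png

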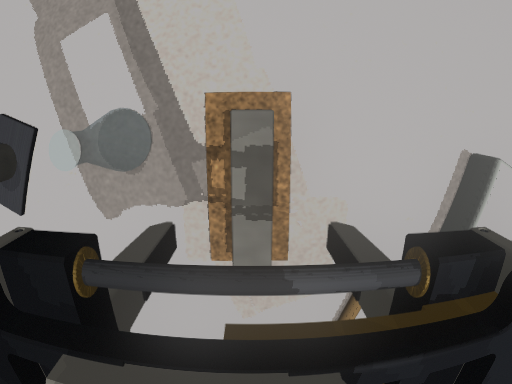

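The wrist view shows the beam centred between the fingers (column 252) and parallel to them, with its far end at row 110.

>>> play_rows(
  increments="0 0 20 0 -1;0 0 50 0 -1;0 0 80 0 -1;0 0 105 0 -1;0 0 125 0 -1;0 0 135 0 -1;0 0 140 0 -1;0 0 140 0 -1;0 0 140 0 0;0 0 140 0 1;0 0 140 0 1;0 0 140 0 1;0 0 140 0 1;0 0 140 0 1;0 0 140 0 1",
  force=40,
)

```text
t: 4.3
tool_pos: [0.4509, 0.3008, 0.0107]
orientation: [-0.218, 3.134, 0.0]
force: [-0.7, 2.3, -1.2]
opening: 0.0419
gripper_force: 1.3
```

Run:
```python
from h import *
cal={'vertical_fov': 65.70646984690485, 'cx': 251.11271915538956, 'cy': 195.65183474691284, 'rvec': np.array([-1.94813645, -2.23894903, -0.27522438]), 'tvec': np.array([-0.23571662, -0.48563303,  0.20592078])}
for p,z in [((232,110),.044),((272,110),.044),((206,93),.004),((291,93),.004)]: print(at_z('wrist',p,z,cal).round(3))
go(484,-316,200,98.1)
```

```text
[0.375 0.273 0.044]
[0.37  0.309 0.044]
[0.359 0.24  0.004]
[0.347 0.328 0.004]
inc [  52.5 -615.5 -189.4] yaw -0.2 q6 then -131 | at [450.9 300.8  10.7] close 97.9 open 41.9 gf 1.3 t 4.3
```

>>> play_rows(
  increments="0 0 0 0 1;0 0 0 0 1;0 0 0 0 1;0 0 -8 0 1;0 0 -20 0 1;0 0 -40 0 1;0 0 -65 0 1;0 0 -95 0 1;0 0 -125 0 1;0 0 -155 0 1;0 0 -175 0 1;0 0 -185 0 1;0 0 -189 0 1;0 0 -189 0 1",
)

```text
t: 5.7
tool_pos: [0.4506, 0.3006, 0.1993]
orientation: [0.218, -3.134, 0.0]
force: [0.0, 0.3, -7.3]
opening: 0.0398
gripper_force: 40.0
```

```bash
python3 -c "
from h import *
go(484,-316,200,98.1)"
```

```text
inc [ 5.220e+01 -6.153e+02 -5.000e-01] yaw -0.2 q6 then -131 | at [450.6 300.6 199.3] close 97.9 open 39.8 gf 40.0 t 5.7
```

>>> play_rows(
  increments="1 -12 0 0 1;3 -36 0 0 1;6 -70 0 0 1;9 -110 0 0 1;13 -150 0 0 1;16 -190 0 0 1;19 -230 0 0 1;23 -270 0 0 1;26 -310 0 0 1;30 -350 0 0 1;33 -390 0 0 1;36 -430 0 0 1;40 -470 0 0 1;43 -510 0 0 1;46 -550 0 0 1;49 -583 0 0 1;51 -605 0 0 1;52 -615 0 0 1;52 -615 0 0 1;52 -615 0 0 1",
)

```text
t: 7.7
tool_pos: [0.4839, -0.3146, 0.1988]
orientation: [0.218, -3.133, -0.003]
force: [-0.7, 0.8, -6.3]
opening: 0.0403
gripper_force: 40.0
```

```bash
python3 s5.py w2
python3 - <<'E'
from h import *
go(484,-316,58,98.1)
for c in('wrist','top'):
    if c=='top': robot.read_camera(c)
    for n in('rig','beam'): print(c,n,[(np.round(d['centre'],3).tolist(),round(d['conf'],2)) for d in robot.landmark_of(c,n)[:2]])
E
```

```text
inc [-52.8 613.9 190.8] yaw -0.3 q6 then -65 | at [ 483.9 -314.6  198.8] close 98.0 open 40.3 gf 40.0 t 7.7
{'vertical_fov': 65.70646984690485, 'cx': 251.11271915538956, 'cy': 195.65183474691284, 'rvec': array([-1.94971665, -2.23963085, -0.27535866]), 'tvec': array([ 0.37871958, -0.44693675,  0.26557181])}
inc [  0.4  -1.8 141.1] yaw -0.1 q6 then -131 | at [ 484.2 -314.3  199.1] close 98.0 open 39.6 gf 40.0 t 7.8
wrist rig []
wrist beam [([0.486, -0.319, 0.193], 0.87)]
top rig [([0.481, -0.323, -0.002], 0.92)]
top beam []
```

View pics/w2.png

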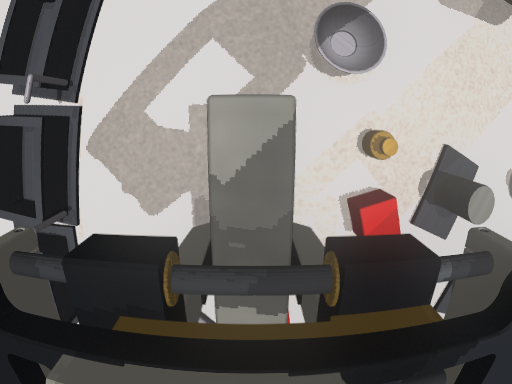

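The wrist view shows the beam held square, with its near end at row 97. The beam hides the rig, so I go by the top view, which puts the rig centre at about (482, -318).

>>> play_rows(
  increments="1 -1 10 0 1;2 -2 30 0 1;3 -3 55 0 1;3 -3 80 0 1;3 -3 105 0 1;3 -3 122 0 1;3 -3 131 0 1;3 -3 135 0 1;3 -3 138 0 1;3 -3 139 0 1;3 -3 140 0 1;3 -3 141 0 1;3 -3 141 0 1",
)

```text
t: 9.3
tool_pos: [0.4821, -0.3191, 0.059]
orientation: [-0.218, 3.134, -0.001]
force: [0.6, 0.5, -7.5]
opening: 0.0397
gripper_force: 40.0
```

Run:
```python
from h import *
go(482,-318,57,98.1); snap('scene','sc2'); print(robot.read_state()['force'])
im=cv2.imread('pics/sc2.png')[90:180,150:300]
cv2.imwrite('pics/sc2c.png',cv2.resize(cv2.convertScaleAbs(im,alpha=1.4),None,fx=5,fy=5,interpolation=cv2.INTER_CUBIC))
```

```text
inc [-0.1  1.1  2. ] yaw -0.1 q6 then -132 | at [ 482.1 -319.1   59. ] close 98.0 open 39.7 gf 40.0 t 9.3
[-0.57413944 -0.04003419 -6.44348643]
```

View pics/sc2c.png

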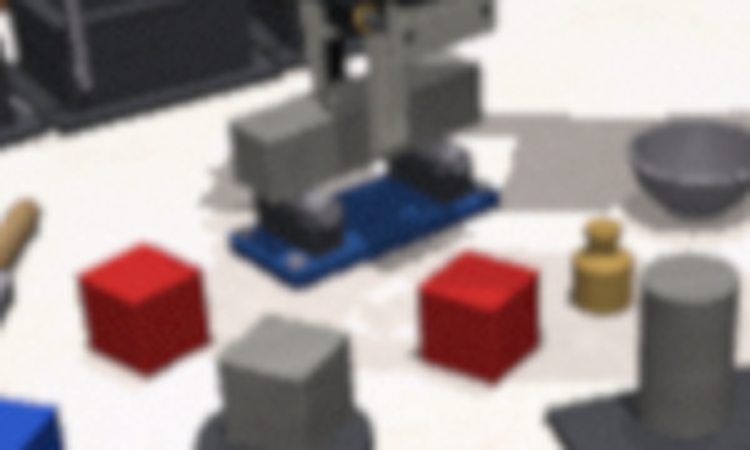

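The beam sits just above both rollers, and its ends match the base ends (crop 232–250 and 480–495). I'll lower it until it touches.

>>> play_rows(
  increments="0 0 1 0 1;0 0 1.5 0 1;0 0 2 0 1;0 0 2 0 1;0 0 2 0 1",
)

```text
t: 9.85
tool_pos: [0.4819, -0.3189, 0.0567]
orientation: [-0.218, 3.134, -0.0]
force: [-0.7, 0.3, -6.6]
opening: 0.0397
gripper_force: 40.0
```

>>> play_rows(
  increments="0 0 0.5 0 1;0 0 1 0 1;0 0 1.5 0 1;0 0 1.5 0 1",
)

```text
t: 10.25
tool_pos: [0.4821, -0.3191, 0.0566]
orientation: [-0.218, 3.134, -0.001]
force: [-3.6, 3.4, 6.3]
opening: 0.0395
gripper_force: 40.0
```

>>> play_rows(
  increments="0 0 0 0 0.2;0 0 0 0 0;0 0 0 0 -1;0 0 0 0 -1;0 0 0 0 -1;0 0 0 0 -1;0 0 0 0 -1;0 0 -15 0 -1;0 0 -45 0 -1;0 0 -80 0 -1;0 0 -115 0 -1;0 0 -140 0 -1;0 0 -150 0 -1;0 0 -150 0 -1",
)

```text
t: 11.65
tool_pos: [0.4828, -0.3196, 0.2076]
orientation: [-0.218, 3.131, -0.004]
force: [1.2, 0.3, -0.5]
opening: 0.0929
gripper_force: 0.0
```

Run:
```python
from h import *
k=robot.calibration('wrist'); snap('wrist','w3'); print(k)
go(631,-137,150,31); go(631,-137,150,-59)
```

```text
{'vertical_fov': 65.70646984690485, 'cx': 251.11271915538956, 'cy': 195.65183474691284, 'rvec': array([-1.94520423, -2.23575542, -0.27459958]), 'tvec': array([ 0.38455454, -0.44725226,  0.2710726 ])}
inc [-172.7  159.7   55.5] yaw 67.0 q6 then -43 | at [ 482.  -319.   205.5] close 98.0 open 93.0 gf 0.0 t 11.7
inc [-172.7  159.7   55.5] yaw -23.0 q6 then -133 | at [ 482.  -319.   205.5] close 98.0 open 93.0 gf 0.0 t 11.7
```

View pics/w3.png

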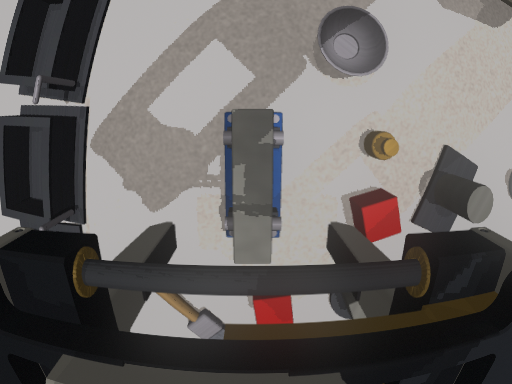

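The wrist view shows the beam squarely on both rollers: beam columns 232–273, base columns 224–282. Next is the cube.

Run:
```python
from h import *
cal={'vertical_fov': 65.70646984690485, 'cx': 251.11271915538956, 'cy': 195.65183474691284, 'rvec': np.array([-1.94520423, -2.23575542, -0.27459958]), 'tvec': np.array([ 0.38455454, -0.44725226,  0.2710726 ])}
for a,b,z,h in [((233,109),(272,109),.09,.08),((225,113),(281,113),.014,.08)]:
    p,q=at_z('wrist',a,z,cal),at_z('wrist',b,z,cal); m=(p+q)/2; print(m.round(4), (m[:2]+h*np.array([.99,.14])).round(4))
```

```text
[ 0.404  -0.3304  0.09  ] [ 0.4832 -0.3192]
[ 0.4052 -0.3295  0.014 ] [ 0.4844 -0.3183]
```

>>> play_rows(
  increments="-20 20 6 -4 -1;-60 56 18 -10 -1;-100 93 32 -16 -1;-140 130 45 -21 -1;-162 150 52 -25 -1;-172 159 55 -25 -1;-172 159 55 -25 -1;-172 159 55 -25 -1",
)

```text
t: 12.5
tool_pos: [0.6291, -0.1382, 0.1488]
orientation: [0.889, -3.011, -0.001]
force: [0.7, 0.5, -0.5]
opening: 0.0929
gripper_force: 0.0
```

```bash
cat > s6.py <<'E'
from h import *
import sys
# usage: name query z_top : wrist look, region -> rect at z
n,q,z=sys.argv[1],sys.argv[2],float(sys.argv[3])
k=robot.calibration('wrist'); s=robot.read_state(); print('tcp',s['tool_pos'].round(4)); im=snap('wrist',n)
for r in robot.regions_of('wrist',q)[:3]:
    p=cv2.findNonZero(r['pixels'].astype(np.uint8)); w=np.array([at_z('wrist',a,z,k)[:2]*1000 for a in cv2.convexHull(p)[:,0]],np.float32)
    (x,y),sz,a=cv2.minAreaRect(w); print(q,round(r['conf'],2),p.mean((0,1)).round(),'ctr',np.round([x,y],1),np.round(sz),round(a,1))
for d in robot.landmark_of('wrist',q)[:2]: print('lm',np.round(d['centre'],4),round(d['conf'],2))
E
python3 s6.py w4 cube .06
```

```text
tcp [ 0.6291 -0.1382  0.1488]
cube 0.89 [166. 295.] ctr [ 754.6 -154.5] [35. 87.] 89.5
cube 0.74 [132. 143.] ctr [ 645.1 -258.1] [51. 60.] 16.2
cube 0.72 [308.  77.] ctr [ 511.8 -156.4] [52. 51.] 25.1
lm [ 0.6285 -0.1375  0.0107] 0.9
lm [ 0.778  -0.1639 -0.001 ] 0.68
```

View pics/w4.png

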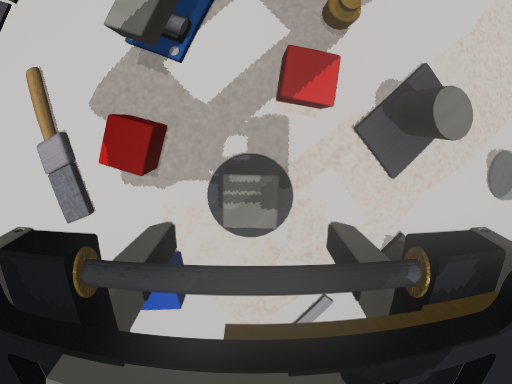

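The grey cube is at (251,203), square between the fingers on the round plate, which is centred at (250,195). The red cubes at (133,144) and (309,76) and the blue one at (163,282) stay clear of the fingers.

Run:
```python
from h import *
k=robot.calibration('wrist')
c=np.array([(222,178),(279,176),(280,228),(223,230)])
w=np.array([at_z('wrist',p,.06,k)[:2]*1000 for p in c],np.float32); print(w.mean(0),cv2.minAreaRect(w))
print('plate',at_z('wrist',(250,195),.01,k))
go(*w.mean(0),18,123)
```

```text
[ 634.11066 -137.54384] ((634.363525390625, -137.95126342773438), (48.74640655517578, 52.69513702392578), 34.959075927734375)
plate [ 0.63839071 -0.13614026  0.01      ]
inc [ -4.8  -0.9 132.5] yaw -0.2 q6 then -135 | at [ 629.6 -139.4  150.5] close 122.8 open 93.1 gf 0.0 t 12.7
```

>>> play_rows(
  increments="-1 0 20 -1 -1;-3 -1 50 -1 -1;-3 -1 80 -1 -1;-3 -1 105 -1 -1;-3 -1 122 -1 -1;-3 -1 130 -1 -1;-3 -1 132 -1 -1;-3 -1 132 -1 -1;-3 -1 132 -1 1;-3 -1 132 -1 1;-3 -1 132 -1 1;-3 -1 132 -1 1;-3 -1 132 -1 1;-3 -1 132 -1 1;-3 -1 132 -1 1;-3 -1 132 -1 1;-3 -1 132 -1 1",
  force=30,
)

```text
t: 14.35
tool_pos: [0.6333, -0.1368, 0.0181]
orientation: [0.917, -3.005, -0.0]
force: [-0.6, 0.4, 1.2]
opening: 0.0503
gripper_force: 29.7
```

>>> play_rows(
  increments="0 0 -5 0 1;0 0 -20 0 1;0 0 -45 0 1;0 0 -75 0 1;0 0 -110 0 1;0 0 -145 0 1;0 0 -165 0 1;0 0 -176 0 1;0 0 -180 0 1;0 0 -180 0 1",
)

```text
t: 15.35
tool_pos: [0.6331, -0.1368, 0.198]
orientation: [0.917, -3.005, -0.0]
force: [-0.1, 0.3, -2.1]
opening: 0.0501
gripper_force: 29.7
```

```bash
python3 -c "
from h import *
go(447,298,200,98.1)"
```

```text
inc [-88.4 464.6  -1.9] yaw 25.9 q6 then -64 | at [ 633.1 -136.8  198. ] close 124.0 open 50.1 gf 29.7 t 15.3
```

>>> play_rows(
  increments="-3 14 0 1 1;-8 44 0 4 1;-16 84 0 7 1;-24 126 0 11 1;-32 168 0 14 1;-40 210 0 17 1;-48 252 0 20 1;-56 294 0 22 1;-64 336 0 24 1;-72 378 0 26 1;-80 418 0 26 1;-85 446 0 26 1;-88 460 0 26 1;-88 465 0 26 1;-88 465 0 26 1;-88 465 30 26 1;-88 465 70 26 1;-88 465 110 26 1;-88 465 140 26 1;-88 465 158 26 1",
)

```text
t: 17.35
tool_pos: [0.4455, 0.2953, 0.0367]
orientation: [0.215, -3.13, 0.004]
force: [-0.2, -0.0, -0.8]
opening: 0.0506
gripper_force: 29.7
```

```bash
python3 -c "
from h import *
go(447,298,12,98.1)"
```

```text
inc [-2.   2.5 24.6] yaw -0.3 q6 then -64 | at [445.5 295.3  36.7] close 97.8 open 50.6 gf 29.7 t 17.4
```

>>> play_rows(
  increments="0 0 6 0 1;0 0 14 0 1;0 0 20 0 1;0 0 23 0 1;0 0 25 0 1;0 0 26 0 1;0 0 26 0 1;0 0 26 0 1",
)

```text
t: 18.15
tool_pos: [0.4468, 0.2982, 0.0145]
orientation: [-0.218, 3.134, 0.0]
force: [0.0, 0.3, -2.7]
opening: 0.0502
gripper_force: 29.7
```

>>> play_rows(
  increments="0 0 0.7 0 1;0 0 1.4 0 1;0 0 2.1 0 1;0 0 2.8 0 1;0 0 2.8 0 1",
)

```text
t: 18.65
tool_pos: [0.4467, 0.2981, 0.0121]
orientation: [-0.218, 3.134, 0.0]
force: [-2.3, -2.0, 6.3]
opening: 0.0502
gripper_force: 29.7
```

>>> play_rows(
  increments="0 0 0 0 0.2;0 0 0 0 -0.3;0 0 0 0 -1;0 0 0 0 -1;0 0 0 0 -1;0 0 0 0 -1;0 0 -15 0 -1;0 0 -45 0 -1;0 0 -85 0 -1;0 0 -125 0 -1;0 0 -160 0 -1;0 0 -180 0 -1;0 0 -188 0 -1;0 0 -188 0 -1",
)

```text
t: 20.05
tool_pos: [0.4473, 0.2984, 0.2012]
orientation: [-0.218, 3.131, 0.002]
force: [0.9, 0.5, -0.4]
opening: 0.0929
gripper_force: 0.0
```

Run:
```python
from h import *
k=robot.calibration('wrist');print(robot.read_state()['tool_pos'])
robot.read_camera('wrist')
for n in('cube','mat'): print(n,[(np.round(d['centre'],3).tolist(),round(d['conf'],2)) for d in robot.landmark_of('wrist',n)[:3]])
go(458,-34,180,76)
go(458,-34,180,98)
```

```text
[0.44728444 0.29839472 0.2011587 ]
cube [([0.443, 0.298, 0.005], 0.76)]
mat []
inc [  33.7 -330.1   18. ] yaw 22.0 q6 then -80 | at [445.7 297.6 197.7] close 98.0 open 93.1 gf 0.0 t 20.2
inc [  33.7 -330.1   18. ] yaw -0.0 q6 then -102 | at [445.7 297.6 197.7] close 98.0 open 93.1 gf 0.0 t 20.2
```

>>> play_rows(
  increments="2 -20 0 0 -1;6 -60 0 0 -1;10 -105 0 0 -1;15 -150 0 0 -1;20 -195 0 0 -1;24 -240 0 0 -1;28 -280 0 0 -1;32 -312 0 0 -1;34 -326 0 0 -1;34 -330 0 0 -1;34 -330 0 0 -1;34 -330 0 0 -1",
)

```text
t: 21.4
tool_pos: [0.4582, -0.0327, 0.1987]
orientation: [0.219, -3.133, -0.001]
force: [0.1, 0.6, 0.1]
opening: 0.093
gripper_force: 0.0
```

```bash
python3 s6.py w5 cylinder .09; python3 -c "
from h import *
go(458,-34,35,98)"
```

```text
tcp [ 0.4582 -0.0327  0.1987]
cylinder 0.78 [250. 189.] ctr [454.3 -35.4] [58. 49.] 8.0
lm [ 0.4624 -0.0332  0.0114] 0.74
inc [  0.7  -1.4 164.1] yaw 0.0 q6 then -102 | at [458.5 -32.6 199.1] close 98.0 open 93.0 gf 0.0 t 21.6
```

View pics/w5.png

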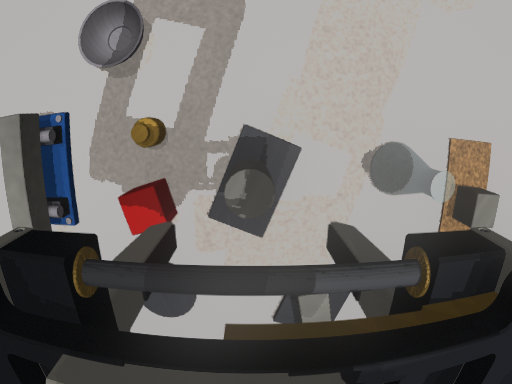

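The cylinder is at (250,193), centred between the fingers, on the oblong plate with corners (247,126), (300,151), (262,237) and (209,208). The red cube at (148,207) clears the left finger.

```bash
python3 -c "
from h import *
w=np.array([at_z('wrist',p,.01)[:2]*1000 for p in [(247,126),(300,151),(262,237),(209,208)]],np.float32);print(w.mean(0),cv2.minAreaRect(w))
print(at_z('wrist',(250,193),.09))"
```

```text
[462.90106  -28.845417] ((464.9366149902344, -28.350570678710938), (77.01302337646484, 119.14976501464844), 73.21529388427734)
[ 0.4585072  -0.03434027  0.09      ]
```

>>> play_rows(
  increments="0 -1 20 0 -1;0 -1 55 0 -1;0 -1 90 0 -1;0 -1 120 0 -1;0 -1 145 0 -1;0 -1 158 0 -1;0 -1 163 0 -1;0 -1 163 0 -1;0 -1 163 0 1;0 -1 163 0 1;0 -1 163 0 1;0 -1 163 0 1;0 -1 163 0 1;0 -1 163 0 1;0 -1 163 0 1;0 -1 163 0 1;0 -1 163 0 1;0 -1 163 0 1",
  force=35,
)

```text
t: 23.35
tool_pos: [0.4588, -0.0345, 0.0365]
orientation: [-0.218, 3.134, 0.0]
force: [-1.2, 1.6, 2.6]
opening: 0.0499
gripper_force: 35.0
```

>>> play_rows(
  increments="0 0 -5 0 1;0 0 -20 0 1;0 0 -45 0 1;0 0 -75 0 1;0 0 -105 0 1;0 0 -135 0 1;0 0 -152 0 1;0 0 -160 0 1;0 0 -162 0 1;0 0 -162 0 1",
)

```text
t: 24.35
tool_pos: [0.4581, -0.0344, 0.1973]
orientation: [0.218, -3.132, -0.001]
force: [-0.7, 0.4, -4.6]
opening: 0.0497
gripper_force: 35.0
```

```bash
python3 -c "
from h import *
go(637.5,-135,200,98)"
```

```text
inc [-163.7 -124.4   -3. ] yaw -0.0 q6 then -110 | at [458.1 -34.4 197.3] close 98.0 open 49.7 gf 35.0 t 24.4
```

>>> play_rows(
  increments="-8 -6 0 0 1;-26 -20 0 0 1;-54 -41 0 0 1;-84 -64 0 0 1;-114 -87 0 0 1;-140 -106 0 0 1;-157 -119 0 0 1;-164 -124 0 0 1;-164 -124 0 0 1;-164 -124 20 0 1;-164 -124 50 0 1;-164 -124 85 0 1;-164 -124 115 0 1;-164 -124 135 0 1;-164 -124 145 0 1;-164 -124 150 0 1;-164 -124 154 0 1;-164 -124 157 0 1;-164 -124 157 0 1;-164 -124 157 0 1",
)

```text
t: 26.35
tool_pos: [0.6389, -0.1348, 0.0422]
orientation: [-0.218, 3.133, -0.001]
force: [-0.8, -0.7, -4.0]
opening: 0.05
gripper_force: 35.0
```

```bash
python3 -c "
from h import *
go(637.5,-135,36.5,98)"
```

```text
inc [ 1.4 -0.   5.7] yaw -0.0 q6 then -110 | at [ 638.9 -134.8   42.2] close 98.0 open 50.0 gf 35.0 t 26.4
```

>>> play_rows(
  increments="1 0 1.5 0 1;1 0 3 0 1;1 0 4 0 1;1 0 4.7 0 1;1 0 5.4 0 1;1 0 6 0 1;1 0 6 0 1",
)

```text
t: 27.05
tool_pos: [0.6376, -0.1348, 0.0365]
orientation: [-0.218, 3.133, -0.0]
force: [-4.3, 1.6, 5.5]
opening: 0.0497
gripper_force: 35.0
```

>>> play_rows(
  increments="0 0 0 0 0.2;0 0 0 0 -0.3;0 0 0 0 -1;0 0 0 0 -1;0 0 0 0 -1;0 0 0 0 -1;0 0 -15 0 -1;0 0 -45 0 -1;0 0 -85 0 -1;0 0 -120 0 -1;0 0 -145 0 -1;0 0 -155 0 -1;0 0 -155 0 -1",
)

```text
t: 28.35
tool_pos: [0.6385, -0.1351, 0.193]
orientation: [-0.218, 3.13, -0.002]
force: [-1.3, -0.6, 0.7]
opening: 0.0931
gripper_force: 0.0
```

```bash
python3 -c "
from h import *
go(619,76,180,110)"
```

```text
inc [ -9.9 211.8  12.7] yaw -12.0 q6 then -103 | at [ 638.5 -135.1  193. ] close 98.0 open 93.1 gf 0.0 t 28.4
```

>>> play_rows(
  increments="-1 18 0 -2 -1;-3 55 0 -5 -1;-5 100 2 -8 -1;-7 145 6 -12 -1;-9 182 10 -12 -1;-10 203 13 -12 -1;-10 212 13 -12 -1;-10 212 13 -12 -1;-10 212 13 -12 -1;-10 212 13 -12 -1",
)

```text
t: 29.35
tool_pos: [0.618, 0.0753, 0.1772]
orientation: [0.542, -3.094, 0.0]
force: [0.6, -1.1, -0.4]
opening: 0.0933
gripper_force: 0.0
```

```bash
python3 s6.py w6 block .05; python3 -c "
from h import *
go(619,76,17,110)"
```

```text
tcp [0.618  0.0753 0.1772]
block 0.57 [252. 190.] ctr [619.9  75.9] [82. 39.] 19.9
lm [0.6253 0.0784 0.0082] 0.63
inc [ -1.    0.2 160.5] yaw -0.1 q6 then -103 | at [618.1  75.5 177.5] close 109.9 open 93.0 gf 0.0 t 29.5
```

View pics/w6.png

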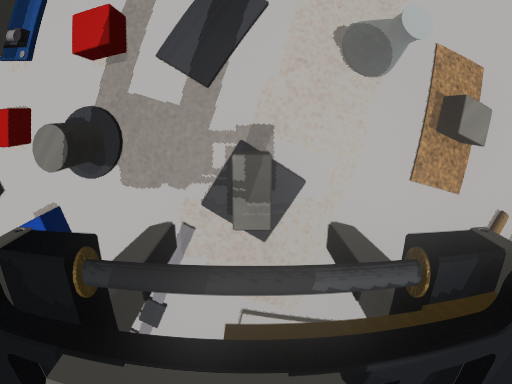

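The block is at (252,191), parallel to the fingers, on the square plate with corners (241,141), (305,181), (266,241) and (202,200). The cylinder stands on the round plate at about (80,145), and the cube is on the mat at (465,120).

```bash
python3 -c "
from h import *
w=np.array([at_z('wrist',p,.01)[:2]*1000 for p in [(241,141),(305,181),(266,241),(202,200)]],np.float32);print(w.mean(0),cv2.minAreaRect(w))"
```

```text
[628.8889   81.51842] ((628.3707275390625, 82.94085693359375), (91.56742858886719, 86.32227325439453), 75.72412872314453)
```

>>> play_rows(
  increments="-1 0 20 0 -1;-1 0 55 0 -1;-1 0 90 0 -1;-1 0 120 0 -1;-1 0 144 0 -1;-1 0 156 0 -1;-1 0 160 0 -1;-1 0 160 0 -1;-1 0 160 0 1;-1 0 160 0 1;-1 0 160 0 1;-1 0 160 0 1;-1 0 160 0 1;-1 0 160 0 1;-1 0 160 0 1;-1 0 160 0 1;-1 0 160 0 1;-1 0 160 0 1",
  force=35,
)

```text
t: 31.3
tool_pos: [0.6188, 0.0769, 0.0173]
orientation: [0.544, -3.094, 0.0]
force: [0.2, -0.4, 0.2]
opening: 0.04
gripper_force: 35.0
```

>>> play_rows(
  increments="0 0 -5 0 1;0 0 -20 0 1;0 0 -45 0 1;0 0 -75 0 1;0 0 -105 0 1;0 0 -135 0 1;0 0 -155 0 1;0 0 -165 0 1;0 0 -168 0 1;0 0 -168 0 1",
)

```text
t: 32.3
tool_pos: [0.6186, 0.0769, 0.1851]
orientation: [0.544, -3.094, -0.0]
force: [0.3, -0.7, -3.6]
opening: 0.0396
gripper_force: 35.0
```

```bash
python3 -c "
from h import *
go(463.5,-29,190,76)"
```

```text
inc [181.9 -46.7  -4.9] yaw 34.0 q6 then -80 | at [618.6  76.9 185.1] close 110.0 open 39.6 gf 35.0 t 32.3
```

>>> play_rows(
  increments="8 -2 0 3 1;28 -7 0 8 1;58 -15 0 14 1;90 -23 0 20 1;122 -31 0 26 1;152 -39 0 31 1;172 -44 0 34 1;182 -47 0 34 1;182 -47 0 34 1;182 -47 20 34 1;182 -47 50 34 1;182 -47 85 34 1;182 -47 115 34 1;182 -47 138 34 1;182 -47 150 34 1;182 -47 156 34 1;182 -47 160 34 1;182 -47 162 34 1;182 -47 162 34 1;182 -47 162 34 1",
)

```text
t: 34.3
tool_pos: [0.4646, -0.0295, 0.0243]
orientation: [0.384, 3.116, -0.0]
force: [-1.0, 0.6, -3.6]
opening: 0.0394
gripper_force: 35.0
```

```bash
python3 -c "
from h import *
go(463.5,-29,17.3,76)"
```

```text
inc [1.2 0.2 7. ] yaw -0.0 q6 then -80 | at [464.6 -29.5  24.3] close 76.0 open 39.4 gf 35.0 t 34.3
```

>>> play_rows(
  increments="1 0 2 0 1;1 0 4 0 1;1 0 5 0 1;1 0 5.7 0 1;1 0 6.4 0 1;1 0 7 0 1;1 0 7 0 1",
)

```text
t: 35.0
tool_pos: [0.463, -0.0292, 0.0172]
orientation: [-0.384, -3.118, 0.0]
force: [-6.3, 1.1, 7.7]
opening: 0.0398
gripper_force: 35.0
```

>>> play_rows(
  increments="0 0 0 0 0.2;0 0 0 0 -0.3;0 0 0 0 -1;0 0 0 0 -1;0 0 0 0 -1;0 0 0 0 -1;0 0 -15 0 -1;0 0 -45 0 -1;0 0 -85 0 -1;0 0 -125 0 -1;0 0 -160 0 -1;0 0 -180 0 -1;0 0 -183 0 -1;0 0 -183 0 -1",
)

```text
t: 36.4
tool_pos: [0.463, -0.0292, 0.1992]
orientation: [0.384, 3.117, -0.0]
force: [-0.8, 0.9, -0.3]
opening: 0.0929
gripper_force: 0.0
```

```bash
python3 -c "
from h import *
go(446.7,298.1,200,98)"
```

```text
inc [ 95.2 313.5  -0.8] yaw -22.0 q6 then -64 | at [463.  -29.2 199.2] close 76.0 open 92.9 gf 0.0 t 36.4
```

>>> play_rows(
  increments="5 18 0 -2 -1;17 56 0 -6 -1;30 100 0 -10 -1;43 142 0 -14 -1;56 184 0 -18 -1;69 226 0 -22 -1;81 268 0 -22 -1;90 298 0 -22 -1;94 310 0 -22 -1;95 313 0 -22 -1;95 313 0 -22 -1;95 313 0 -22 -1;95 313 0 -22 -1",
)

```text
t: 37.7
tool_pos: [0.4469, 0.2963, 0.1993]
orientation: [-0.215, 3.134, -0.0]
force: [0.3, -0.2, 0.0]
opening: 0.0928
gripper_force: 0.0
```

```bash
python3 s6.py w7 cube .054; python3 -c "
from h import *
go(446.7,298.1,12,98)"
```

```text
tcp [0.4469 0.2963 0.1993]
cube 0.74 [253. 181.] ctr [442.6 297.3] [56. 50.] 5.4
lm [0.4437 0.2992 0.0048] 0.94
inc [1.000e-01 1.200e+00 1.875e+02] yaw -0.1 q6 then -64 | at [446.9 296.9 199.5] close 97.9 open 93.0 gf 0.0 t 37.9
```

View pics/w7.png

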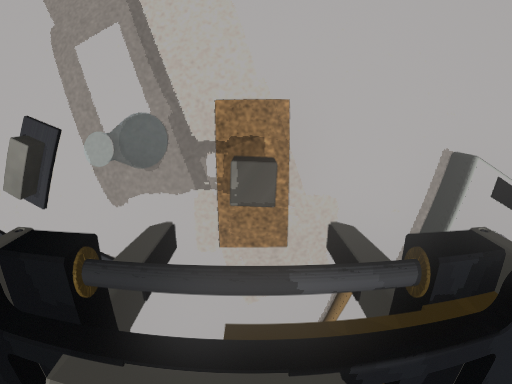

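The cube stands on the mat at (253,182), square between the fingers.

>>> play_rows(
  increments="0 1 20 0 -1;0 1 55 0 -1;0 1 95 0 -1;0 1 135 0 -1;0 1 165 0 -1;0 1 182 0 -1;0 1 187 0 -1;0 1 187 0 -1;0 1 187 0 1;0 1 187 0 1;0 1 187 0 1;0 1 187 0 1;0 1 187 0 1;0 1 187 0 1;0 1 187 0 1;0 1 187 0 1;0 1 187 0 1;0 1 187 0 1",
  force=30,
)

```text
t: 39.65
tool_pos: [0.4465, 0.2986, 0.0125]
orientation: [-0.218, 3.134, 0.0]
force: [-0.6, -0.6, 3.3]
opening: 0.0499
gripper_force: 29.7
```

>>> play_rows(
  increments="0 0 -5 0 1;0 0 -20 0 1;0 0 -45 0 1;0 0 -80 0 1;0 0 -115 0 1;0 0 -150 0 1;0 0 -175 0 1;0 0 -185 0 1;0 0 -188 0 1;0 0 -188 0 1",
)

```text
t: 40.65
tool_pos: [0.4461, 0.2984, 0.1996]
orientation: [0.218, -3.133, 0.001]
force: [-1.1, -0.0, -2.3]
opening: 0.0498
gripper_force: 29.7
```

```bash
python3 -c "
from h import *
go(628.5,81.5,200,78)"
```

```text
inc [-150.6 -240.    -0.4] yaw 20.0 q6 then -71 | at [446.1 298.4 199.6] close 98.0 open 49.8 gf 29.7 t 40.6
```

>>> play_rows(
  increments="-6 -10 0 1 1;-20 -32 0 4 1;-41 -65 0 8 1;-64 -102 0 12 1;-87 -139 0 16 1;-110 -176 0 20 1;-131 -209 0 20 1;-145 -231 0 20 1;-151 -240 0 20 1;-151 -240 0 20 1;-151 -240 25 20 1;-151 -240 60 20 1;-151 -240 95 20 1;-151 -240 128 20 1;-151 -240 152 20 1;-151 -240 165 20 1;-151 -240 171 20 1;-151 -240 174 20 1;-151 -240 174 20 1;-151 -240 174 20 1",
)

```text
t: 42.65
tool_pos: [0.6303, 0.0819, 0.0279]
orientation: [0.329, 3.122, 0.001]
force: [-0.1, -0.3, -1.6]
opening: 0.05
gripper_force: 29.7
```

```bash
python3 -c "
from h import *
go(628.5,81.5,18.5,78)"
```

```text
inc [ 1.7 -0.8  9.4] yaw -0.0 q6 then -71 | at [630.3  81.9  27.9] close 78.0 open 50.0 gf 29.7 t 42.6
```

>>> play_rows(
  increments="1 -1 2 0 1;1 -1 4 0 1;1 -1 6 0 1;1 -1 7 0 1;1 -1 7.7 0 1;1 -1 8.4 0 1;1 -1 8.4 0 1;1 -1 8.4 0 1",
)

```text
t: 43.45
tool_pos: [0.6283, 0.081, 0.0185]
orientation: [0.33, 3.124, 0.0]
force: [-3.0, -0.1, 4.2]
opening: 0.0499
gripper_force: 29.7
```

>>> play_rows(
  increments="0 0 0 0 0.2;0 0 0 0 -0.3;0 0 0 0 -1;0 0 0 0 -1;0 0 0 0 -1;0 0 0 0 -1;0 0 -15 0 -1;0 0 -45 0 -1;0 0 -85 0 -1;0 0 -125 0 -1;0 0 -160 0 -1;0 0 -180 0 -1;0 0 -185 0 -1;0 0 -185 0 -1",
)

```text
t: 44.85
tool_pos: [0.6286, 0.081, 0.2044]
orientation: [0.329, 3.122, 0.001]
force: [0.4, -0.3, -0.9]
opening: 0.0927
gripper_force: 0.0
```

```bash
python3 -c "
from h import *
go(350,350,220,78)"
```

```text
inc [328.6 204.9 -16.2] yaw -0.0 q6 then -33 | at [628.6  81.  204.4] close 78.0 open 92.7 gf 0.0 t 44.9
```

>>> play_rows(
  increments="16 10 -2 0 -1;48 30 -5 0 -1;88 55 -8 0 -1;128 80 -12 0 -1;168 105 -16 0 -1;208 130 -16 0 -1;248 155 -16 0 -1;288 180 -16 0 -1;315 197 -16 0 -1;329 205 -16 0 -1;329 205 -16 0 -1",
)

```text
t: 45.95
tool_pos: [0.3466, 0.3509, 0.2169]
orientation: [-0.325, -3.122, 0.003]
force: [0.5, -0.8, 0.0]
opening: 0.093
gripper_force: 0.0
```

Run:
```python
from h import *
for c in('top','scene'):
    im=snap(c,c+'9')
    for n in 'cube plate_square cylinder plate_round block plate_oblong beam rig flask'.split():
        print(c,n,[(np.round(d['centre'],3).tolist(),round(d['conf'],2)) for d in robot.landmark_of(c,n)[:3]])
im=cv2.imread('pics/top9.png')[160:345,90:450]
cv2.imwrite('pics/top9c.png',cv2.resize(cv2.convertScaleAbs(im,alpha=1.6,beta=10),None,fx=2.2,fy=2.2,interpolation=cv2.INTER_CUBIC))
```

```text
top cube [([0.774, -0.167, -0.002], 0.95), ([0.625, 0.08, 0.008], 0.9), ([0.654, -0.268, -0.002], 0.88)]
top plate_square [([0.631, 0.08, 0.001], 0.91)]
top cylinder [([0.64, -0.132, 0.008], 0.82), ([0.625, 0.08, 0.01], 0.34), ([0.63, 0.08, -0.0], 0.34)]
top plate_round [([0.636, -0.139, -0.003], 0.65), ([0.484, -0.322, -0.005], 0.65)]
top block [([0.466, -0.032, 0.011], 0.85)]
top plate_oblong [([0.463, -0.031, 0.004], 0.96)]
top beam [([0.485, -0.317, 0.05], 0.97)]
top rig [([0.486, -0.318, -0.004], 0.75)]
top flask [([0.417, 0.152, 0.001], 0.9), ([0.63, 0.08, 0.002], 0.4), ([0.486, -0.318, 0.049], 0.19)]
scene cube [([0.502, -0.152, -0.002], 0.96), ([0.654, -0.264, 0.002], 0.85), ([0.78, -0.172, 0.0], 0.68)]
scene plate_square [([0.631, 0.078, -0.0], 0.85)]
scene cylinder [([0.415, 0.149, -0.001], 0.63), ([0.637, -0.131, 0.011], 0.62), ([0.467, -0.028, 0.007], 0.51)]
scene plate_round [([0.48, -0.319, -0.0], 0.62), ([0.639, -0.129, 0.002], 0.61)]
scene block [([0.446, 0.294, -0.002], 0.53)]
scene plate_oblong [([0.465, -0.031, 0.005], 0.97)]
scene beam [([0.639, -0.13, 0.01], 0.74), ([0.488, -0.321, 0.05], 0.64)]
scene rig [([0.484, -0.319, 0.001], 0.6)]
scene flask [([0.416, 0.152, -0.001], 0.62)]
```

View pics/top9c.png

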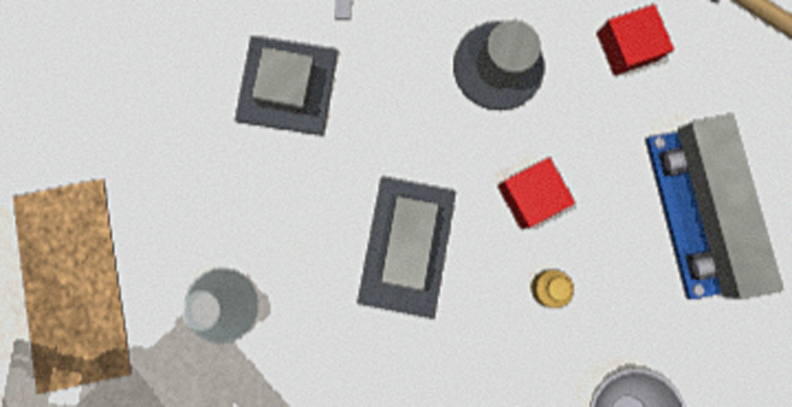

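The top crop shows everything in place: the cube square on its plate at (287,80), the cylinder on the round plate (top face at (514,47), leaning only by perspective), the block on the oblong plate at (410,243), the beam on the rig, and the flask unmoved at (225,305).

```bash
python3 -c "
from plant import robot
print(robot.close_job())"
```

```text
the job is handed in; nothing more can be done
None
```

The beam lies across both rollers, and the cube, cylinder and block stand on their own plates. The final pictures show each within a few millimetres of centre and the flask unmoved. I handed the job in at about 46 s; the interface returned no verdict.

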